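# Square the baking mould and tray to the stop rail and turn out the shortbread

## Task

Before taking any shortbread out, push the long baking mould and the long wooden tray across the hob until the whole far side of each lies flat against the wooden stop rail. Then lift every shortbread bar out of the mould and lay it flat on the floor of the tray, with no bar touching another. Finish with mould and tray both still square against the rail, and leave the salt shaker, pepper mill and tin behind the work where they are.

Things in the scene. Friction and masses are not known exactly. Their poses are not given: they have to be found in the camera images.
- mould: loose cast aluminium mould, a block 110 mm (x) by 260 mm (y, long) by 20 mm high, 0.6 kg, flat on the hob; pushed by its near (-x) long side, its +x long side faces the rail. Five open cavities at y = +104, +52, 0, -52, -104 mm, each 86 mm (x) by 32 mm (y), 14 mm deep, floor 6 mm up. Origin: centre of the underside, z up
- tray: loose shallow wooden tray, 110 mm (x) by 260 mm (y, long), rim 18 mm high, 0.45 kg, flat on the hob, empty at the start; inside 98 by 248 mm, its floor 6 mm up. Pushed by its near (-x) long side, its +x long side faces the rail. Origin: centre of the underside, z up. It and the mould change places from start to start
- rail_face (a point): middle of the near face of the fixed oak stop rail, 10 mm above the hob; rail 680 mm long (this point's y), 16 mm thick, 32 mm high; x points into the rail, away from the robot: a point with x = 0 in this frame touches the rail, a negative x is its gap to it
- mould_far_left (a point): the far left corner of the mould: end of its +x long side at its +y end, 10 mm up; axes as the mould's
- mould_far_right (a point): the far right corner of the mould: end of its +x long side at its -y end, 10 mm up; axes as the mould's
- tray_far_left (a point): the far left corner of the tray: end of its +x long side at its +y end, 10 mm up; axes as the tray's
- tray_far_right (a point): the far right corner of the tray: end of its +x long side at its -y end, 10 mm up; axes as the tray's
- bar1_mid (a point): centre of a hard shortbread bar, 80 mm (its x) by 26 mm (y) by 32 mm (z), straight sides, rounded edges, 0.06 kg; it starts in a cavity of the mould with about 3 mm play all round, lying across the mould (bar x along mould x), its top 18 mm above the mould's rim. Absent in some starts
- bar1: the same bar as bar1_mid, origin at the centre of its underside
- bar2_mid (a point): centre of a hard shortbread bar, 80 mm (its x) by 26 mm (y) by 32 mm (z), straight sides, rounded edges, 0.06 kg; it starts in a cavity of the mould with about 3 mm play all round, lying across the mould (bar x along mould x), its top 18 mm above the mould's rim. Absent in some starts
- bar2: the same bar as bar2_mid, origin at the centre of its underside
- bar3_mid (a point): centre of a hard shortbread bar, 80 mm (its x) by 26 mm (y) by 32 mm (z), straight sides, rounded edges, 0.06 kg; it starts in a cavity of the mould with about 3 mm play all round, lying across the mould (bar x along mould x), its top 18 mm above the mould's rim. Absent in some starts
- bar3: the same bar as bar3_mid, origin at the centre of its underside
- bar4_mid (a point): centre of a hard shortbread bar, 80 mm (its x) by 26 mm (y) by 32 mm (z), straight sides, rounded edges, 0.06 kg; it starts in a cavity of the mould with about 3 mm play all round, lying across the mould (bar x along mould x), its top 18 mm above the mould's rim. Absent in some starts
- bar4: the same bar as bar4_mid, origin at the centre of its underside
- bar5_mid (a point): centre of a hard shortbread bar, 80 mm (its x) by 26 mm (y) by 32 mm (z), straight sides, rounded edges, 0.06 kg; it starts in a cavity of the mould with about 3 mm play all round, lying across the mould (bar x along mould x), its top 18 mm above the mould's rim. Absent in some starts
- bar5: the same bar as bar5_mid, origin at the centre of its underside
- salt_shaker: loose salt shaker, 44 mm across, 90 mm tall, behind the work; to be left alone. Origin at its underside
- pepper_mill: loose wooden pepper mill, 58 mm across, 160 mm tall, behind the work; to be left alone. Origin at its underside
- soup_tin: loose food tin, 75 mm across, 110 mm tall, behind the work; to be left alone. Origin at its underside

How it is judged:
On the way:
1. mould and tray both lie flat against the rail (their far corners within 4 mm of it) with every bar still in the mould (x of each of mould_far_left, mould_far_right, tray_far_left, tray_far_right in the frame of rail_face above -0.004 m and y of mould in the frame of rail_face between -0.26 and 0.26 m and angle between each of mould, tray's own z axis and vertical below 0.05 rad and y of tray in the frame of rail_face between -0.26 and 0.26 m and z of each of bar1_mid, bar2_mid, bar3_mid, bar4_mid, bar5_mid in the frame of mould below 0.028 m and horizontal distance between each of bar1_mid, bar2_mid, bar3_mid, bar4_mid, bar5_mid and mould below 0.12 m), for 0.3 s.
At the end, for the whole second after the job is handed in: Mould and tray flat, all their far corners within 4 mm of the rail; every bar lies in the tray (centre within 40 mm in x and 116 mm in y of the tray's middle, 14 to 28 mm above its underside), long axis level within 0.12 rad, touching no other bar; all at rest (x of each of mould_far_left, mould_far_right, tray_far_left, tray_far_right in the frame of rail_face above -0.004 m and y of mould in the frame of rail_face between -0.26 and 0.26 m and angle between each of mould, tray's own z axis and vertical below 0.05 rad and y of tray in the frame of rail_face between -0.26 and 0.26 m and x of bar1_mid in the frame of tray between -0.04 and 0.04 m and y of bar1_mid in the frame of tray between -0.116 and 0.116 m and z of bar1_mid in the frame of tray between 0.014 and 0.028 m and angle between bar1_mid's own x axis and vertical between 1.45 and 1.69 rad and linear speed of each of bar1, bar2, bar3, bar4, bar5, mould, tray below 0.02 m/s and x of bar2_mid in the frame of tray between -0.04 and 0.04 m and y of bar2_mid in the frame of tray between -0.116 and 0.116 m and z of bar2_mid in the frame of tray between 0.014 and 0.028 m and angle between bar2_mid's own x axis and vertical between 1.45 and 1.69 rad and x of bar3_mid in the frame of tray between -0.04 and 0.04 m and y of bar3_mid in the frame of tray between -0.116 and 0.116 m and z of bar3_mid in the frame of tray between 0.014 and 0.028 m and angle between bar3_mid's own x axis and vertical between 1.45 and 1.69 rad and x of bar4_mid in the frame of tray between -0.04 and 0.04 m and y of bar4_mid in the frame of tray between -0.116 and 0.116 m and z of bar4_mid in the frame of tray between 0.014 and 0.028 m and angle between bar4_mid's own x axis and vertical between 1.45 and 1.69 rad and x of bar5_mid in the frame of tray between -0.04 and 0.04 m and y of bar5_mid in the frame of tray between -0.116 and 0.116 m and z of bar5_mid in the frame of tray between 0.014 and 0.028 m and angle between bar5_mid's own x axis and vertical between 1.45 and 1.69 rad and contact force between bar1 and bar2 below 0.02 N and contact force between each of bar1, bar2 and bar3 below 0.02 N and contact force between each of bar1, bar2, bar3 and bar4 below 0.02 N and contact force between each of bar1, bar2, bar3, bar4 and bar5 below 0.02 N).
It fails at once if the salt shaker is moved more than 30 mm (distance of salt_shaker from where it was at the start of the episode above 0.03 m).
It fails at once if the pepper mill is moved more than 30 mm (distance of pepper_mill from where it was at the start of the episode above 0.03 m).
It fails at once if the soup tin is moved more than 30 mm (distance of soup_tin from where it was at the start of the episode above 0.03 m).
It fails at once if the mould is tipped more than 0.35 rad (angle between mould's own z axis and vertical above 0.35 rad).
It fails at once if the tray is tipped more than 0.35 rad (angle between tray's own z axis and vertical above 0.35 rad).
Of bar1, bar2, bar3, bar4, bar5 only 3 to 5 are there at a start; the rules pass over those that are not, and their reading is None.
At some moment in a run one of mould, tray may be knocked a few centimetres aside while the robot is not near it.
Once in a run the grip may slacken for a moment while it holds something.
It also fails if it takes over 210 s, if anything falls off the work surface, if the arm or the gripper's body presses on something with over 40 N, if the wrist force passes 120 N, or if a joint passes its speed limit or range.

## Robot

A 6-joint arm with a two-finger parallel gripper is mounted at the origin on a cart in front of the work surface, level with it; the furniture and walls round the work are solid. World frame = base frame: x ahead of the robot, y to its left, z up, the work surface at z = 0. Lengths are in m, angles in rad, forces in N, time in s.
With the tool pointing down it reaches from about 0.35 to 0.975 m from the base axis. Payload 4.9 kg.
Tool frame: the origin (TCP) lies midway between the tips of the shut fingers; the grasp point (between the pads) lies 19 mm behind it; z points along the fingers, y is the line along which they close (so a half turn about z gives the same grasp; the last joint's range is limited). The gripper opens to 85 mm and grips with 20 to 120 N. Pads are 22 mm wide; open, the fingers measure 114 mm over their backs; the gripper's body (76 mm by 85 mm) begins 54 mm behind the grasp point. The pads swing forward as they close: fully open they stand 13 mm farther back than shut.
Start: joints at [-1.421, 0.053, 1.613, -0, 1.476, -0.119], TCP at [0.166, -0.603, 0.201] pointing down, gripper open.
Joint ranges: [-3.01, 3.01], [-1.01, 2.22], [0.06, 2.58], [-1.02, 4.17], [0.09, 2.62], [-3.14, 3.14]. Speed limits (rad/s): [2.57, 2.57, 3.14, 3.14, 3.14, 3.14].

## Interface

Orientations are given as a rotation vector (axis times angle).
In Python, from station import readout, vision, ticket gives the robot as it stands. The module is installed in compiled form; this text tells all that it offers.
- The arm moves only by the tool move_arm, never from a script. Its argument "increments" is a list of rows, each a list of 3 entries, a list of its own where there are three numbers: the opening, from 0 (shut) to 1 (fully open), then the shift along the tool's x, y, z in cm, then the turn about the tool's z in rad. A call has 1 to 5 rows; each row shifts and turns the commanded pose from where the row before left it, along the tool's axes as they then stand; what a row does not reach is not made up. A row lasts 1/12 s, in which the tool goes at most 41.7 mm and 7.16 degrees, less where a joint would pass 70% of its speed; a pose out of reach is approached as far as the arm can. A call is refused whole if a number of a shift passes 4.17 or a number of a turn 0.125, either way. A call with a gripper value outside its range is refused whole. The fingers move at their own pace and stop on an object; "force" is the grip in N (left out, the last holds). Time passes only in rows, so rows that do not move let the fingers close. It gives the time, the measured TCP pose, the force, the opening and the grip force at its end, in the units of the state.
- readout.sense(): the state, without advancing time (a new reading comes with each control period).
- vision.get_image(name): name is "side" or "top"; returns a dict with "image" (384x512x3 uint8, blue, green, red), "depth" (384x512 float32, m along the optical axis (not along the pixel's ray), 0 where there is no reading), "vfov" (degrees; the focal length in pixels is half the picture's height over the tangent of half this angle, whatever the lens; pixels are square), "cx", "cy" (the principal point, pixels), "world_from_camera" (4x4, takes a point from camera to world coordinates). Camera axes: x right, y down, z forward; pixel columns grow to the right and rows downward; lengths in m; the calibration is good to about 2 mm. A picture is of the moment at which its call begins.
- ticket.hand_in(): hands the job in; it is judged then, once.
The state is a dict: "time": time; "qpos": joint angles; "dq": joint speeds; "effort": joint torques, N m; "position": TCP position; "tcp_rot": TCP orientation; "wrist_force": force on the tool from outside, world axes, zero at the start; "moment": the same for the moment, N m; "finger_gap": finger opening in m; "finger_force": force on a finger pad.
Only numpy, scipy, OpenCV 4.12 (cv2) and the standard library are available. Lean on these libraries where they do the work, as an engineer would, in place of code of your own. Each camera call takes 0.05 s, during which the arm holds its last target. There are 200 camera calls.

## Working session

There is one attempt and no reset: what is moved stays moved. The work goes in short steps, Python scripts to look and compute and a tool call to move; the robot and the scene stay as the last step left them, time stands still between calls to the robot, and variables do not carry over. Pictures are saved under pics/ and viewed, at most 14 in all, crops included, and the job is handed in when it is done.

Besides the shell and the picture viewer there is one more tool, called after "Emit:" as name([rows], argument=value, ...), one row to a line, values as JSON. move_arm: Moves the arm, as the interface text tells. Its arguments: {"type":"object","properties":{"increments":{"type":"array"},"force":{"type":"number"}},"required":["increments"]}

```bash
mkdir -p pics; cat > h.py <<'E'
import numpy as np, cv2
from station import readout, vision, ticket
def grab(n):
    d=vision.get_image(n); d['f']=192/np.tan(np.radians(d['vfov'])/2); return d
def cloud(d):
    v,u=np.mgrid[0:384,0:512]; z=d['depth']; P=np.stack([(u-d['cx'])/d['f']*z,(v-d['cy'])/d['f']*z,z,np.ones_like(z)],-1)
    W=P@np.array(d['world_from_camera']).T; W=W[...,:3]; W[z==0]=np.nan; return W
E
python3 - <<'E'
from h import *
s=readout.sense(); print({k:np.round(v,3).tolist() for k,v in s.items()})
for n in('top','side'):
    d=grab(n); cv2.imwrite(f'pics/{n}0.png',d['image']); W=cloud(d); np.save(n+'0.npy',W)
    print(n,d['vfov'],d['cx'],d['cy'],np.round(d['world_from_camera'],3).tolist())
    for v in range(20,384,40): print(v,[tuple(np.round(W[v,u],2).tolist()) for u in range(40,512,90)])
E
```

```text
{'time': 0.0, 'qpos': [-1.421, 0.053, 1.614, -0.0, 1.476, -0.119], 'dq': [0.001, -0.001, -0.0, 0.002, 0.001, 0.001], 'effort': [0.0, -39.368, -37.017, -0.0, 0.007, 0.0], 'position': [0.166, -0.602, 0.2], 'tcp_rot': [-3.111, -0.421, 0.0], 'wrist_force': [-0.878, -1.516, -0.879], 'moment': [0.022, 0.02, -0.018], 'finger_force': 0.0, 'finger_gap': 0.085}
top 51.54572172922562 249.76364038754042 192.1731983886337 [[-0.017, -0.994, 0.108, 0.479], [-1.0, 0.018, 0.002, 0.096], [-0.004, -0.108, -0.994, 1.187], [0.0, 0.0, 0.0, 1.0]]
20 [(0.63, 0.24, 0.92), (0.63, 0.18, 0.92), (0.63, 0.12, 0.92), (0.63, 0.05, 0.92), (0.63, -0.01, 0.92), (nan, nan, nan)]
60 [(0.63, 0.27, 0.87), (0.63, 0.2, 0.86), (0.63, 0.12, 0.86), (0.63, 0.04, 0.86), (0.63, -0.04, 0.86), (0.63, -0.11, 0.86)]
100 [(0.61, 0.29, 0.83), (0.61, 0.21, 0.82), (0.61, 0.12, 0.82), (0.61, 0.04, 0.81), (0.61, -0.05, 0.81), (0.62, -0.16, 0.78)]
140 [(0.61, 0.37, 0.67), (0.61, 0.26, 0.66), (0.61, 0.14, 0.65), (0.61, 0.01, 0.64), (0.61, -0.12, 0.64), (0.62, -0.27, 0.6)]
180 [(0.66, 0.73, -0.01), (0.65, 0.46, -0.0), (0.65, 0.19, -0.0), (0.6
[... 1472 characters left out ...]
 (0.61, -0.17, 0.03), (0.22, 0.09, 0.21), (0.04, 0.06, 0.24)]
220 [(0.89, 0.64, 0.13), (0.92, 0.36, 0.0), (0.68, 0.23, 0.02), (0.48, 0.06, 0.01), (0.45, -0.72, -0.3), (0.02, 0.06, 0.14)]
260 [(0.89, 0.66, 0.03), (0.7, 0.54, 0.03), (0.56, 0.38, 0.0), (0.38, 0.24, 0.0), (0.45, -0.81, -0.55), (-0.0, 0.07, 0.05)]
300 [(0.66, 0.78, 0.08), (0.63, 0.61, -0.0), (0.46, 0.5, -0.0), (0.36, 0.28, -0.09), (0.43, -0.86, -0.81), (-0.03, 0.15, -0.0)]
340 [(0.57, 0.84, 0.08), (0.53, 0.7, -0.01), (0.38, 0.59, -0.0), (0.36, 0.26, -0.24), (0.36, -0.7, -0.92), (-0.04, 0.12, -0.13)]
380 [(0.58, 0.85, -0.01), (0.45, 0.76, -0.01), (0.36, 0.63, -0.07), (0.36, 0.24, -0.39), (0.27, -0.45, -0.91), (-0.06, 0.12, -0.24)]
```

View pics/top0.png

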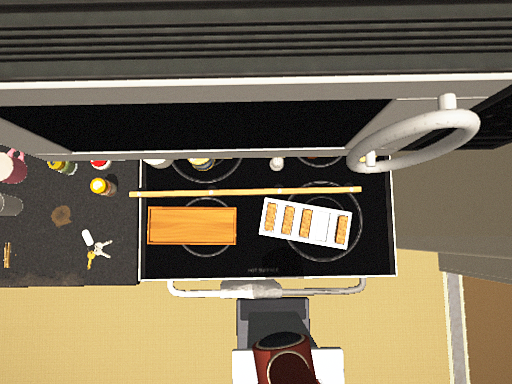

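View pics/side0.png

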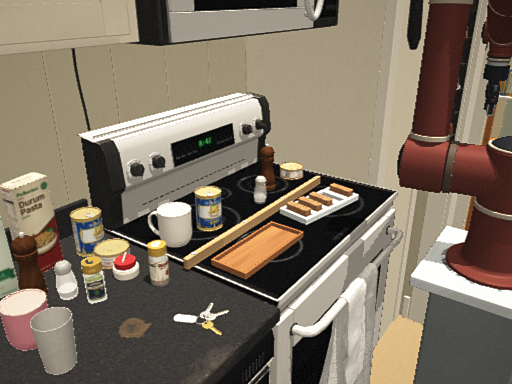

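The top view shows the tray at px (148–236, 206–244) and the mould, slightly turned, at (258–352, 197–250). Four bars sit in cavities 1, 2, 3 and 5 from the left, and the rail is at row ~192. In the side view a cabinet stands at the right and a hood above.

```bash
cat >> h.py <<'E'
def rect(P):
    (c,s,a)=cv2.minAreaRect((P[:,:2]*1000).astype(np.float32)); 
    if s[0]<s[1]: s=s[::-1]; a+=90
    a=(a-90+90)%180-90   # yaw of long axis from y
    return np.round(c,1),np.round(s,1),round(a,2)
def fitside(P):  # robust line x=a+b*y
    b=np.polyfit(P[:,1],P[:,0],1)
    for _ in range(3):
        r=P[:,0]-np.polyval(b,P[:,1]); P=P[abs(r)<max(.0015,1.5*r.std())]; b=np.polyfit(P[:,1],P[:,0],1)
    return b
def measure(d=None,show=True):
    d=d or grab('top'); W=cloud(d); z=W[...,2]; x=W[...,0]; y=W[...,1]; hsv=cv2.cvtColor(d['image'],cv2.COLOR_BGR2HSV)
    m=((z>.010)&(z<.07)&(x>.36)&(x<.80)&(y>-.36)&(y<.45)).astype(np.uint8)
    return d,W,hsv,m
E
python3 - <<'E'
from h import *
d,W,hsv,m=measure()
n,l,st,_=cv2.connectedComponentsWithStats(m,connectivity=4)
for i in range(1,n):
    if st[i,4]>20:
        P=W[l==i]; print(i,st[i].tolist(),rect(P),np.round(np.percentile(P[:,2],[5,50,95]),3), np.round(P.min(0),3),np.round(P.max(0),3))
z=W[...,2]
for u in (180,200,220,270,300,340):
  print(u,[(v,*(np.round(W[v,u]*1000).astype(int).tolist()),hsv[v,u].tolist()) for v in range(184,200)])
# heights blue of bars
M=(z>.030)&(z<.05)&(W[...,0]<.66)&(W[...,0]>.4)&(W[...,1]<.1)
n,l,st,_=cv2.connectedComponentsWithStats(M.astype(np.uint8))
for i in range(1,n):
    if st[i,4]>15: print('bar',st[i].tolist(),rect(W[l==i]))
S=np.load('side0.npy'); mm=(S[...,2]>.03)&(S[...,2]<.3)&(S[...,1]<-.3)
print('cab',np.nanmin(S[mm],0),np.nanmax(S[mm],0))
E
```

```text
1 [397, 151, 9, 6, 43] (array([ 711. , -346.2]), array([21.9,  3.7]), 89.02) [0.013 0.037 0.065] [ 0.7   -0.348  0.01 ] [ 0.722 -0.344  0.068]
4 [359, 157, 6, 5, 22] (array([ 695.1, -231.1]), array([16.2, 11.6]), 3.46) [0.035 0.038 0.041] [ 0.689 -0.239  0.034] [ 0.701 -0.223  0.042]
5 [192, 159, 22, 11, 85] (array([686.8, 233.5]), array([64.9, 21.1]), 14.07) [0.016 0.041 0.067] [0.676 0.205 0.012] [0.705 0.267 0.069]
7 [152, 160, 22, 9, 77] (array([688.8, 350.3]), array([61.3, 12.6]), 18.93) [0.024 0.044 0.067] [0.68  0.323 0.017] [0.705 0.381 0.07 ]
8 [269, 160, 15, 12, 64] (array([680.5,  20.4]), array([41.8, 27.3]), -9.17) [0.028 0.044 0.061] [ 0.667 -0.001  0.016] [0.697 0.04  0.065]
10 [398, 168, 13, 82, 643] (array([ 550., -346.]), array([236.9,  11. ]), 87.87) [0.013 0.041 0.067] [ 0.432 -0.349  0.01 ] [ 0.668 -0.337  0.07 ]
11 [130, 187, 231, 11, 1406] (array([605.9, 112.1]), array([673.7,  16.8]), 0.26) [0.019 0.031 0.035] [ 0.596 -0.225  0.01 ] [0.616 0.449 0.039]
12 [258, 198, 94, 52, 2851] (array([511.5, -61.6]), array([260.4, 110. ]), -10.85) [0.016 0.022 0.04 ] [ 0.435
[... 3473 characters left out ...]
591, -172, 2, [168, 47, 27]), (197, 588, -171, 4, [40, 70, 22]), (198, 585, -172, -1, [11, 97, 21]), (199, 582, -171, 4, [150, 11, 24])]
bar [400, 170, 8, 80, 202] (array([ 545.7, -345.3]), array([226.6,   9.8]), 87.88)
bar [249, 187, 112, 8, 485] (array([606.5, -62.4]), array([324.6,  16.3]), 0.18)
bar [264, 203, 13, 28, 244] (array([531. ,  40.9]), array([79., 26.]), 79.78)
bar [281, 206, 13, 29, 246] (array([521.1,  -9.8]), array([79.3, 26.2]), 78.39)
bar [299, 209, 13, 29, 255] (array([511.5, -60.6]), array([79.3, 26.5]), 78.61)
bar [335, 216, 13, 28, 258] (array([ 491.3, -163.4]), array([79.6, 26.4]), 78.93)
cab [ 0.13657123 -1.6558026   0.03001102] [ 1.02910823 -0.3001753   0.29993492]
```

Emit:
move_arm([
  [1,[0,0,0],0.09],
  [1,[0,0,0],0.09],
  [1,[0,0,0],0.088],
])

```text
time: 0.4
position: [0.1659, -0.6022, 0.2005]
tcp_rot: [-3.141, 0.006, 0.0]
wrist_force: [-0.7, -0.8, -1.1]
finger_gap: 0.0853
finger_force: 0.0
```

Emit:
move_arm([
  [1,[1.0,-3.6,0],0],
  [1,[1.0,-3.6,0],0],
  [1,[1.0,-3.6,0],0],
  [1,[1.0,-3.6,0],0],
  [1,[1.0,-3.6,0],0],
])

```text
time: 0.82
position: [0.2159, -0.4206, 0.2003]
tcp_rot: [-3.141, -0.0, 0.0]
wrist_force: [0.6, -0.3, 1.0]
finger_gap: 0.0855
finger_force: 0.0
```

Emit:
move_arm([
  [1,[1.8,-3.6,0],0],
  [1,[1.8,-3.6,0],0],
  [1,[1.8,-3.6,0],0],
  [1,[1.8,-3.6,0],0],
  [1,[1.8,-3.6,0],0],
])

```text
time: 1.23
position: [0.3059, -0.2406, 0.2008]
tcp_rot: [3.141, -0.0, 0.001]
wrist_force: [0.7, 0.1, -0.4]
finger_gap: 0.0855
finger_force: 0.0
```

Emit:
move_arm([
  [1,[1.8,-3.6,0],0],
  [1,[1.8,-3.6,0],0],
  [1,[1.8,-3.6,0],0],
  [1,[1.8,-3.6,0],0],
  [1,[1.8,-3.6,0],0],
])

```text
time: 1.65
position: [0.3959, -0.0603, 0.201]
tcp_rot: [3.141, 0.001, 0.002]
wrist_force: [1.8, -0.9, 0.8]
finger_gap: 0.0856
finger_force: 0.0
```

Emit:
move_arm([
  [1,[0,0,3.8],0],
  [1,[0,0,3.8],0],
  [1,[0,0,3.8],0],
  [1,[0,0,3.8],0],
  [1,[0,0,2.8],0],
])

```text
time: 2.07
position: [0.3935, -0.0613, 0.0176]
tcp_rot: [-3.14, -0.003, 0.005]
wrist_force: [-0.3, -0.2, 0.0]
finger_gap: 0.0856
finger_force: 0.0
```

Emit:
move_arm([
  [1,[0,0,0.8],0],
  [1,[0,0,0.8],0],
  [1,[0,0,0.5],0],
  [1,[0.5,0,0],0],
  [1,[0.5,0,0],0],
])

```text
time: 2.48
position: [0.4074, -0.0629, 0.0017]
tcp_rot: [3.141, 0.001, 0.005]
wrist_force: [0.8, 1.2, -0.7]
finger_gap: 0.0856
finger_force: 0.0
```

Emit:
move_arm([
  [1,[0.6,0,0],0],
  [1,[0.6,0,0],0],
  [1,[0.6,0,0],0],
  [1,[0.6,0,0],0],
  [1,[0.6,0,0],0],
])

```text
time: 2.9
position: [0.4365, -0.0624, 0.0003]
tcp_rot: [3.141, 0.001, 0.001]
wrist_force: [-0.9, 0.9, -0.3]
finger_gap: 0.0854
finger_force: 0.0
```

Emit:
move_arm([
  [1,[0.5,0,0.1],0],
  [1,[0.5,0,0.1],0],
  [1,[0.5,0,0],0],
  [1,[0.5,0,0],0],
  [1,[0.5,0,0],0],
])

```text
time: 3.32
position: [0.4609, -0.0623, -0.0021]
tcp_rot: [-3.142, -0.001, 0.0]
wrist_force: [-0.6, 0.1, 0.6]
finger_gap: 0.0853
finger_force: 0.0
```

```bash
cat >> h.py <<'E'
def scene():
    d,W,hsv,m=measure(); n,l,st,_=cv2.connectedComponentsWithStats(m,connectivity=4)
    R=W[l==l[192,200]] if False else None
    for i in range(1,n):
        if st[i,4]>150:
            P=W[l==i]; print(st[i].tolist(),*rect(P),'z',np.round(np.percentile(P[:,2],[50,95]),3))
    z=W[...,2]; M=(z>.030)&(z<.05)&(W[...,0]<.592)&(W[...,0]>.4)&(W[...,1]>-.3)
    n,l,st,_=cv2.connectedComponentsWithStats(M.astype(np.uint8),connectivity=4)
    for i in range(1,n):
        if st[i,4]>60: print('bar',st[i,4],*rect(W[l==i]))
    return d,W
E
python3 -c "
from h import *
d,W=scene(); cv2.imwrite('pics/a1.png',cv2.resize(d['image'][150:290,120:400],None,fx=2.5,fy=2.5))
print(readout.sense()['wrist_force'])"
```

```text
[398, 168, 13, 82, 642] [ 548.9 -345.8] [234.8  11.4] 87.61 z [0.041 0.068]
[130, 187, 231, 11, 1406] [605.9 111.9] [675.3  16.9] 0.23 z [0.031 0.036]
[258, 198, 94, 41, 1927] [512.  -61.6] [260.4 109.8] -10.46 z [0.022 0.04 ]
[147, 207, 89, 38, 538] [511.1 272.2] [259.6 108.7] -0.99 z [0.017 0.021]
bar 246 [531.2  40.9] [79.5 25.9] 79.96
bar 250 [521.2  -9.5] [79.7 25.8] 78.72
bar 80 [537.3 -65.5] [29.5 25.8] 86.78
bar 122 [ 511.5 -167.6] [37.6 26.4] 77.07
[-0.60310738  0.82080259  0.66806528]
```

View pics/a1.png

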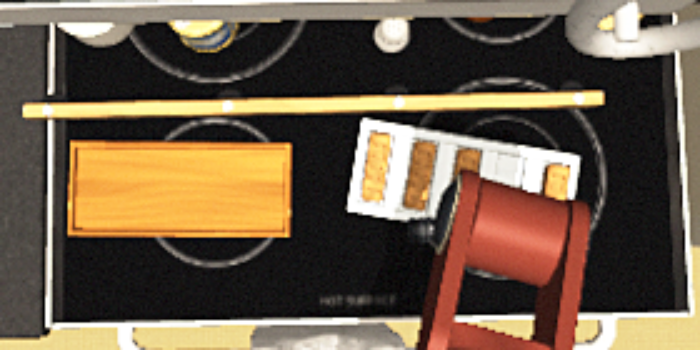

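The mould hasn't moved (still at 512, −62, −10.5°) and no force is felt. The hand hides the contact, so I'll check it from the side.

```bash
python3 -c "
from h import *
d=grab('side'); cv2.imwrite('pics/s1.png',cv2.resize(d['image'][120:260,240:420],None,fx=4,fy=4,interpolation=cv2.INTER_CUBIC))
W=cloud(d); m=(W[...,2]>0.0)&(W[...,2]<.09)&(W[...,0]<.50)&(W[...,0]>.43)&(W[...,1]>-.02)&(W[...,1]<.04)
print(np.argwhere(m)[:3]); P=W[m]; print(np.round(P[::12],3).tolist())"
```

```text
[[189 331]
 [190 331]
 [191 324]]
[[0.455, -0.011, 0.09], [0.45, -0.009, 0.082], [0.459, -0.008, 0.074], [0.472, -0.009, 0.064], [0.455, -0.001, 0.068], [0.471, -0.007, 0.055], [0.457, -0.006, 0.055], [0.496, -0.012, 0.037], [0.491, -0.003, 0.038], [0.488, 0.003, 0.037], [0.5, 0.012, 0.031], [0.489, 0.006, 0.028], [0.484, -0.004, 0.023], [0.486, 0.004, 0.022], [0.498, 0.007, 0.016], [0.47, -0.016, 0.015], [0.477, 0.009, 0.02], [0.489, 0.024, 0.019], [0.466, -0.01, 0.012], [0.473, 0.016, 0.017], [0.476, 0.028, 0.018], [0.478, 0.031, 0.015], [0.457, -0.02, 0.001], [0.458, -0.009, 0.001], [0.455, -0.003, 0.001], [0.44, -0.006, 0.001], [0.478, 0.035, 0.0], [0.455, 0.035, 0.0]]
```

View pics/s1.png

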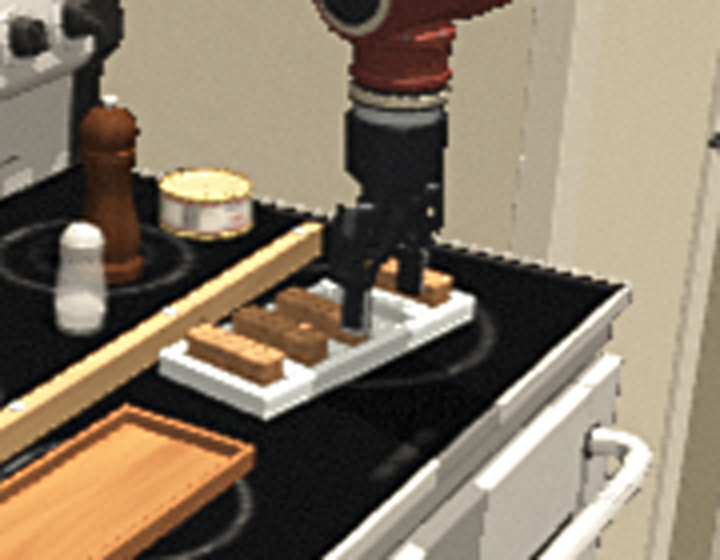

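The side view shows the open fingertips passing over the mould's rim: they stand higher than I assumed. I'll back off and go in lower.

Emit:
move_arm([
  [1,[-1.5,0,0],0],
  [1,[-2.5,0,0],0],
  [1,[-1.5,0,0],0],
  [1,[0,0,0],0],
])

```text
time: 3.75
position: [0.4027, -0.0618, -0.0032]
tcp_rot: [-3.141, -0.001, 0.004]
wrist_force: [0.2, 0.3, -0.4]
finger_gap: 0.0858
finger_force: 0.0
```

Emit:
move_arm([
  [1,[0,0,0.3],0],
  [1,[0,0,0.3],0],
  [1,[0,0,0.2],0],
  [1,[0,0,0],0],
])

```text
time: 4.08
position: [0.4058, -0.0623, -0.0104]
tcp_rot: [-3.141, -0.001, 0.001]
wrist_force: [-0.2, -0.0, 0.3]
finger_gap: 0.0855
finger_force: 0.0
```

```bash
python3 -c "
from h import *
d=grab('side'); cv2.imwrite('pics/s2.png',cv2.resize(d['image'][150:260,260:400],None,fx=5,fy=5,interpolation=cv2.INTER_CUBIC))
s=readout.sense(); print(s['position'],s['wrist_force']); scene()"
```

```text
[ 0.40583102 -0.06229813 -0.01026291] [ 0.40317576 -0.65714584  0.33915427]
[398, 168, 12, 82, 649] [ 549.4 -345.7] [235.7  11.2] 87.54 z [0.041 0.067]
[130, 187, 231, 11, 1404] [606.1 112.1] [674.  17.] 0.26 z [0.031 0.035]
[258, 198, 94, 52, 2844] [511.6 -61.5] [260.1 110.2] -10.86 z [0.022 0.04 ]
[147, 207, 89, 38, 535] [511.1 272.2] [259.4 108.7] -0.97 z [0.017 0.021]
bar 62 [567.5 785.5] [44.9 12.5] 67.65
bar 247 [531.2  40.8] [79.4 25.9] 80.21
bar 250 [521.1  -9.7] [79.5 26.1] 78.33
bar 256 [512.  -60.4] [79.9 26.3] 78.75
bar 258 [ 491.3 -163.4] [79.8 26.4] 79.08
```

View pics/s2.png

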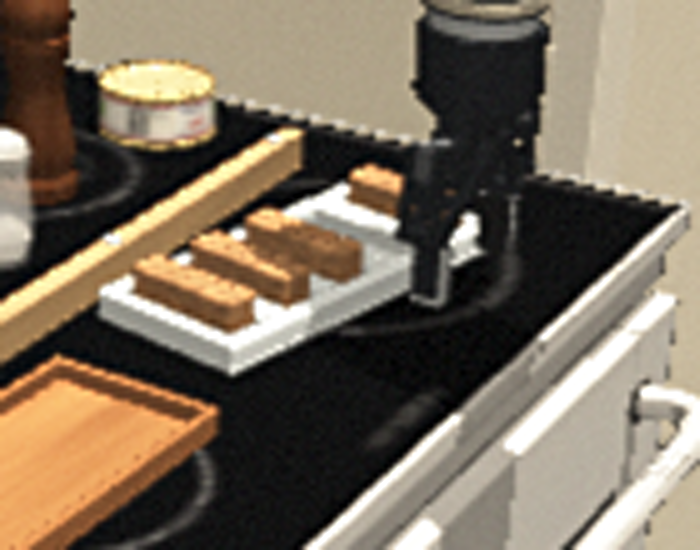

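Emit:
move_arm([
  [1,[0,0,0.2],0],
  [1,[0,0,0.2],0],
  [1,[0,0,0],0],
])

```text
time: 4.43
position: [0.4053, -0.0622, -0.0144]
tcp_rot: [-3.141, -0.001, 0.001]
wrist_force: [0.4, -0.5, 0.1]
finger_gap: 0.0853
finger_force: 0.0
```

```bash
python3 -c "
from h import *
d=grab('side'); T=np.linalg.inv(np.array(d['world_from_camera']))
for z in(0,.01,.02):
    p=T@[.417,-.012,z,1]; print(z,d['f']*p[0]/p[2]+d['cx'],d['f']*p[1]/p[2]+d['cy'])
g=d['image'].max(2).astype(int)
W=cloud(d)
for v in range(204,216): print(v,[(int(g[v,u]),round(float(W[v,u,2]*1000))) for u in range(340,352,2)])
print(readout.sense()['wrist_force'])"
```

```text
0 340.73171972272905 219.4860870238068
0.01 340.97498030020233 216.47935311812398
0.02 341.21968135304104 213.45481474051795
204 [(157, 16), (96, 54), (25, 58), (24, 58), (117, 55), (40, 0)]
205 [(153, 11), (92, 50), (25, 51), (21, 53), (121, 51), (36, -1)]
206 [(157, 9), (80, 47), (25, 49), (25, 53), (116, 48), (36, 1)]
207 [(164, 4), (79, 45), (24, 47), (23, 48), (117, 46), (29, -1)]
208 [(104, -1), (41, 42), (29, 41), (28, 45), (117, 43), (25, 0)]
209 [(22, 0), (49, 39), (20, 41), (21, 41), (118, 39), (23, 1)]
210 [(1, 1), (86, 32), (63, 36), (36, 39), (126, 37), (17, 1)]
211 [(7, 0), (42, 0), (120, 29), (107, 30), (125, 34), (16, -3)]
212 [(12, -2), (9, 2), (28, 0), (83, 29), (50, -1), (16, 1)]
213 [(12, 2), (6, 2), (11, 0), (28, -2), (28, -1), (37, 0)]
214 [(17, -2), (28, -2), (23, 0), (37, 2), (29, 0), (22, 2)]
215 [(32, -2), (34, 1), (21, 1), (20, -3), (14, 0), (14, 2)]
[-1.15973889 -0.57554093  1.117156  ]
```

Emit:
move_arm([
  [1,[0,0,-2.5],0],
  [1,[0,0,-2.5],0],
  [0,[0,0,0],0],
  [0,[0,0,0],0],
  [0,[0,0,0],0],
])

```text
time: 4.9
position: [0.4053, -0.0623, 0.0357]
tcp_rot: [-3.142, -0.001, 0.0]
wrist_force: [0.5, -0.2, -0.5]
finger_gap: 0.0516
finger_force: 0.0
```

Emit:
move_arm([
  [0,[0,0,0],0],
  [0,[0,0,0],0],
  [0,[0,0,0],0],
  [0,[0,0,0],0],
  [0,[0,0,0],0],
])

```text
time: 5.32
position: [0.4052, -0.0622, 0.0356]
tcp_rot: [-3.141, -0.001, 0.001]
wrist_force: [0.1, -1.1, -0.1]
finger_gap: 0.0002
finger_force: 0.0
```

```bash
python3 -c "
from h import *
d=grab('side'); print(readout.sense()['position'],readout.sense()['finger_gap']); W=cloud(d)
m=(abs(W[...,0]-.405)<.04)&(abs(W[...,1]+.06)<.07)&(W[...,2]>.015)&(W[...,2]<.2)
ii=np.argwhere(m)
for v in range(ii[:,0].max()-24,ii[:,0].max()+1,2):
    P=W[v][m[v]]; print(v,len(P),np.round(np.median(P,0),3) if len(P) else '',ii[ii[:,0]==v][:,1].tolist()[::3])
"
```

```text
[ 0.40534946 -0.06227022  0.03569757] 0.00015584061041879158
171 22 [ 0.399 -0.033  0.152] [343, 346, 349, 352, 355, 358, 361, 364]
173 20 [ 0.396 -0.038  0.144] [344, 347, 350, 353, 356, 359, 362]
175 21 [ 0.397 -0.044  0.138] [343, 346, 349, 352, 355, 358, 361]
177 19 [ 0.396 -0.025  0.134] [344, 347, 350, 353, 356, 359, 362]
179 16 [ 0.397 -0.024  0.129] [345, 348, 351, 354, 357, 361]
181 14 [ 0.397 -0.033  0.118] [346, 349, 352, 355, 358]
183 11 [ 0.399 -0.031  0.113] [347, 350, 353, 356]
185 8 [ 0.402 -0.051  0.101] [350, 353, 356]
187 9 [ 0.402 -0.049  0.095] [349, 352, 355]
189 9 [ 0.402 -0.05   0.089] [349, 352, 355]
191 9 [ 0.401 -0.05   0.081] [349, 352, 355]
193 9 [ 0.402 -0.054  0.075] [349, 352, 355]
195 6 [ 0.406 -0.055  0.068] [350, 353]
```

Measured from depth, the real shut tips stand about 30 mm above the reported TCP (about 43 mm when open). I'll allow for that and go down with force checks.

Emit:
move_arm([
  [1,[0,0,2.5],0],
  [1,[0,0,2.0],0],
  [1,[0,0,1.0],0],
  [1,[0,0,0],0],
  [1,[0,0,0],0],
])

```text
time: 5.78
position: [0.4052, -0.0622, -0.0192]
tcp_rot: [-3.141, -0.001, 0.002]
wrist_force: [0.0, 0.8, 0.4]
finger_gap: 0.0603
finger_force: 0.0
```

Emit:
move_arm([
  [1,[0,0,0.5],0],
  [1,[0,0,0.4],0],
  [1,[0,0,0.3],0],
  [1,[0,0,0.3],0],
  [1,[0,0,0],0],
])

```text
time: 6.2
position: [0.4052, -0.0622, -0.0344]
tcp_rot: [-3.141, -0.001, 0.001]
wrist_force: [-0.2, 0.4, -0.6]
finger_gap: 0.0854
finger_force: 0.0
```

```bash
python3 -c "
from h import *
d=grab('side'); s=readout.sense(); print(s['position'],s['finger_gap'],s['wrist_force']); W=cloud(d)
m=(abs(W[...,0]-.405)<.03)&(W[...,1]<.01)&(W[...,1]>-.06)&(W[...,2]>.006)&(W[...,2]<.2)
ii=np.argwhere(m)
for v in range(ii[:,0].max()-14,ii[:,0].max()+1,2):
    P=W[v][m[v]]; print(v,len(P),np.round(np.median(P,0),3) if len(P) else '',ii[ii[:,0]==v][:,1].tolist()[::3])
"
```

```text
[ 0.40532958 -0.06226952 -0.03421415] 0.08567203834972868 [-0.05778223 -0.16588491 -0.22450856]
204 6 [ 0.396 -0.004  0.059] [344, 348]
206 6 [0.397 0.003 0.053] [341, 347]
208 7 [ 0.4   -0.01   0.043] [342, 346, 349]
210 8 [ 0.401 -0.006  0.036] [342, 345, 348]
212 7 [ 0.402 -0.007  0.03 ] [342, 345, 348]
214 8 [ 0.405 -0.01   0.023] [341, 344, 347]
216 8 [ 0.403 -0.009  0.016] [341, 344, 347]
218 2 [ 0.4   -0.014  0.009] [346]
```

Emit:
move_arm([
  [1,[1.0,0,0],0],
  [1,[1.0,0,0],0],
  [1,[0.6,0,0],0],
  [1,[0.5,0,0],0],
  [1,[0.5,0,0],0],
])

```text
time: 6.67
position: [0.4401, -0.0623, -0.0344]
tcp_rot: [-3.142, -0.001, 0.007]
wrist_force: [-6.9, -1.4, 3.9]
finger_gap: 0.0854
finger_force: 3.1
```

Emit:
move_arm([
  [1,[0.5,0,0],0],
  [1,[0.5,0,0],0],
  [1,[0.5,0,0],0],
  [1,[0.5,0,0],0],
  [1,[0.5,0,0],0],
])

```text
time: 7.08
position: [0.4647, -0.0625, -0.0346]
tcp_rot: [3.141, 0.001, -0.008]
wrist_force: [-6.1, -2.2, 3.0]
finger_gap: 0.0855
finger_force: 3.1
```

```bash
python3 -c "
from h import *
s=readout.sense(); print(s['position'],s['wrist_force']);scene()"
```

```text
[ 0.46472598 -0.06249563 -0.03460073] [-6.12680599 -2.21083127  2.98102491]
[398, 168, 13, 82, 646] [ 549.7 -345.7] [236.3  11. ] 87.63 z [0.041 0.068]
[130, 187, 231, 47, 3680] [548.8 111.3] [673.2 131.4] 0.23 z [0.03 0.04]
[147, 207, 89, 38, 538] [511.1 272.4] [259.9 108.8] -0.97 z [0.017 0.021]
bar 247 [541.1  47.8] [78.6 26.3] 88.0
bar 250 [537.4  -2.8] [79.5 26.2] 85.17
bar 140 [545.  -55.1] [56.8 25.1] 85.32
bar 209 [ 531.7 -159.9] [66.9 27.3] 85.49
```

Emit:
move_arm([
  [1,[0.4,0,0],0],
  [1,[0.3,0,0],0],
  [1,[0.3,0,0],0],
  [1,[0.2,0,0],0],
  [1,[0,0,0],0],
])

```text
time: 7.55
position: [0.4774, -0.0624, -0.0347]
tcp_rot: [3.142, 0.001, -0.004]
wrist_force: [-3.5, -1.5, -0.1]
finger_gap: 0.0854
finger_force: 1.6
```

Emit:
move_arm([
  [1,[0.2,0,0],0],
  [1,[0.2,0,0],0],
  [1,[0,0,0],0],
])

```text
time: 7.8
position: [0.4784, -0.0624, -0.0349]
tcp_rot: [3.141, 0.004, -0.016]
wrist_force: [-13.7, -3.7, 9.6]
finger_gap: 0.0855
finger_force: 7.2
```

```bash
python3 -c "
from h import *
s=readout.sense(); print(s['position'],s['wrist_force']);d,W=scene(); cv2.imwrite('pics/a2.png',cv2.resize(d['image'][150:290,120:400],None,fx=2.5,fy=2.5))"
```

```text
[ 0.47844698 -0.06242398 -0.03488493] [-13.68548842  -3.7425925    9.61775638]
[398, 168, 13, 82, 652] [ 549.2 -345.8] [235.2  11.3] 87.88 z [0.041 0.067]
[129, 187, 232, 46, 3548] [550.1 111.4] [676.  128.8] 0.28 z [0.03  0.039]
[147, 207, 89, 38, 529] [511.  271.9] [259.2 108.6] -1.0 z [0.017 0.021]
bar 207 [ 550.5 -155.4] [64.4 26. ] -89.77
bar 245 [544.   52.6] [78.6 26. ] -89.41
bar 251 [543.1   1.2] [78.5 26. ] -89.94
bar 114 [558.  -49.9] [47.2 23.5] 87.46
```

View pics/a2.png

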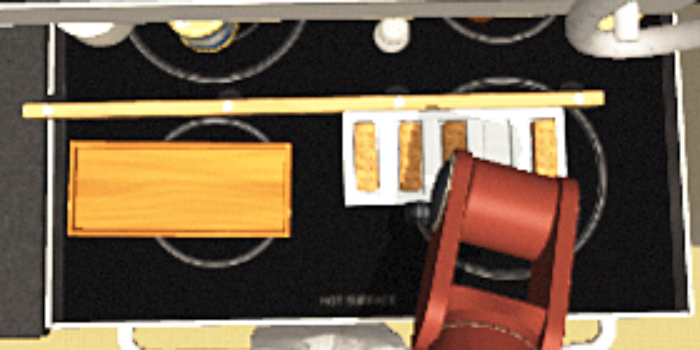

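The mould now lies flush along the rail at px (343–566, 110–205). Next, the tray.

Emit:
move_arm([
  [1,[-1.5,0,0],0],
  [1,[-2.5,0,0],0],
  [1,[-1.8,0,0],0],
  [1,[0,-3.0,0],0],
  [1,[0,-3.8,0],0],
])

```text
time: 8.27
position: [0.4248, 0.0049, -0.0335]
tcp_rot: [3.141, -0.007, 0.004]
wrist_force: [1.2, 0.1, 0.1]
finger_gap: 0.0851
finger_force: 0.0
```

Emit:
move_arm([
  [1,[0,-3.8,0],0],
  [1,[0,-3.8,0],0],
  [1,[0,-3.8,0],0],
  [1,[0,-3.8,0],0],
  [1,[0,-3.8,0],0],
])

```text
time: 8.68
position: [0.4246, 0.1981, -0.0334]
tcp_rot: [-3.14, -0.002, -0.004]
wrist_force: [0.8, -0.3, -0.5]
finger_gap: 0.0856
finger_force: 0.0
```

Emit:
move_arm([
  [1,[0,-3.8,0],0],
  [1,[0,-3.0,0],0],
  [1,[0,-0.8,0],0],
  [1,[0,0,0],0],
])

```text
time: 9.02
position: [0.4246, 0.2739, -0.0335]
tcp_rot: [-3.14, -0.007, -0.002]
wrist_force: [-0.5, -1.0, 0.9]
finger_gap: 0.0852
finger_force: 0.0
```

Emit:
move_arm([
  [1,[0.8,0,0],0],
  [1,[0.6,0,0],0],
  [1,[0.5,0,0],0],
  [1,[0.5,0,0],0],
  [1,[0.5,0,0],0],
])

```text
time: 9.43
position: [0.4532, 0.2705, -0.0342]
tcp_rot: [3.141, -0.002, -0.003]
wrist_force: [-3.7, -0.0, 2.8]
finger_gap: 0.0853
finger_force: 1.8
```

Emit:
move_arm([
  [1,[0.5,0,0],0],
  [1,[0.5,0,0],0],
  [1,[0.4,0,0],0],
  [1,[0.3,0,0],0],
  [1,[0.3,0,0],0],
])

```text
time: 9.85
position: [0.4734, 0.2716, -0.0342]
tcp_rot: [3.142, 0.001, -0.001]
wrist_force: [-2.1, 0.5, -0.5]
finger_gap: 0.0852
finger_force: 1.2
```

Emit:
move_arm([
  [1,[0.2,0,0],0],
  [1,[0.2,0,0],0],
  [1,[0.1,0,0],0],
  [1,[0,0,0],0],
])

```text
time: 10.18
position: [0.4774, 0.2716, -0.0342]
tcp_rot: [3.141, 0.002, -0.004]
wrist_force: [-4.5, -1.5, 1.9]
finger_gap: 0.0853
finger_force: 2.4
```

```bash
python3 -c "
from h import *
s=readout.sense(); print(s['position'],s['wrist_force']);d,W=scene(); cv2.imwrite('pics/a3.png',cv2.resize(d['image'][150:290,120:400],None,fx=2.5,fy=2.5))"
```

```text
[ 0.47742     0.27158464 -0.03420478] [-4.51851251 -1.47596881  1.86628605]
[398, 168, 13, 82, 652] [ 549.3 -345.6] [235.5  11. ] 87.76 z [0.04  0.067]
[129, 187, 232, 55, 4582] [539.9 111.9] [674.5 149.2] 0.27 z [0.026 0.039]
bar 250 [ 543.3 -155.5] [78.4 26. ] 89.57
bar 246 [543.9  52.7] [78.6 26. ] -89.62
bar 254 [543.1   1.3] [78.4 26.3] 89.81
bar 247 [543.7 -51.2] [75.6 26.9] 88.79
```

View pics/a3.png

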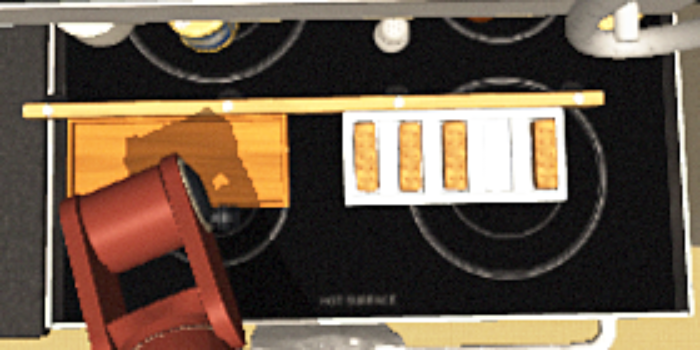

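The tray is up against the rail at px (68–290, 113–207). A small extra push will make sure of it.

Emit:
move_arm([
  [1,[0.2,0,0],0],
  [1,[0.2,0,0],0],
  [1,[0,0,0],0],
  [1,[0,0,0],0],
])

```text
time: 10.57
position: [0.4772, 0.2715, -0.0345]
tcp_rot: [3.14, 0.003, -0.018]
wrist_force: [-18.4, -2.1, 13.1]
finger_gap: 0.0854
finger_force: 9.2
```

Emit:
move_arm([
  [1,[-1.5,0,0],0],
  [1,[-2.5,0,0],0],
  [1,[-2.5,0,0],0],
  [0.6,[0,0,-2.0],0],
  [0.5,[0,0,-4.0],0],
])

```text
time: 10.98
position: [0.4121, 0.2697, 0.0213]
tcp_rot: [3.137, 0.003, -0.014]
wrist_force: [0.2, 0.3, -0.0]
finger_gap: 0.0638
finger_force: 0.0
```

```bash
cat >> h.py <<'E'
def against():
    """near-side x profile + top-rim fits of mould/tray: x(y) of near edge, gap of far side to rail"""
    d,W,hsv,m=measure(); x,y,z=W[...,0],W[...,1],W[...,2]
    R=[]; 
    for lo,hi,n in((-.20,.10,'mould'),(.12,.43,'tray')):
        E=[];F=[]
        for u in range(100,400):
            c=m[:,u]&(y[:,u]>lo)&(y[:,u]<hi)&(x[:,u]<.62)
            v=np.flatnonzero(c)
            if len(v)>12:
                k=v[-1]; E.append((x[k,u],y[k,u]))
        E=np.array(E); b=np.polyfit(E[:,1],E[:,0],1); r=E[:,0]-np.polyval(b,E[:,1]); E=E[abs(r)<.004]
        b=np.polyfit(E[:,1],E[:,0],1)
        print(n,'near edge x at ends',np.round(np.polyval(b,[E[:,1].min(),E[:,1].max()]),4),'y',np.round([E[:,1].min(),E[:,1].max()],4))
E
python3 -c "
from h import *
s=readout.sense(); print(s['position'],s['wrist_force'],s['finger_gap']);against();scene()"
```

```text
[0.41209465 0.26965043 0.02133017] [ 0.2446813   0.30830676 -0.00065389] 0.06379375844208575
mould near edge x at ends [0.4903 0.4903] y [-0.179   0.0757]
tray near edge x at ends [0.4889 0.4883] y [0.1457 0.4043]
[398, 168, 13, 82, 649] [ 549.8 -345.9] [236.6  11.1] 87.59 z [0.04  0.067]
[129, 187, 232, 48, 4711] [551.2 112.3] [674.9 126.4] 0.25 z [0.024 0.039]
bar 255 [ 543.4 -155.8] [78.8 26.7] -89.53
bar 246 [543.8  52.3] [78.9 26. ] -87.76
bar 255 [543.2   1. ] [78.5 26.1] 89.29
bar 244 [543.7 -50.7] [75.8 25.8] 89.69
```

Both are flush. Next is the first bar, at (0.5435, 0.0525).

Emit:
move_arm([
  [0.45,[0,0,-3.9],0],
  [0.45,[2.2,3.7,0],0],
  [0.45,[2.2,3.7,0],0],
  [0.45,[2.2,3.7,0],0],
  [0.45,[2.2,3.7,0],0],
], force=60)

```text
time: 11.5
position: [0.5047, 0.1271, 0.0663]
tcp_rot: [-3.141, -0.003, -0.007]
wrist_force: [1.1, 0.2, -0.2]
finger_gap: 0.0388
finger_force: 0.0
```

Emit:
move_arm([
  [0.45,[2.2,3.7,0],0],
  [0.45,[2.1,3.2,0],0],
  [0.45,[0,0,0],0],
  [0.45,[0,0,0],0],
])

```text
time: 11.83
position: [0.5469, 0.0588, 0.0658]
tcp_rot: [3.141, -0.004, 0.004]
wrist_force: [0.2, 0.5, -0.5]
finger_gap: 0.0385
finger_force: 0.0
```

```bash
cat >> h.py <<'E'
def tip():
    d=grab('side'); s=readout.sense(); p=s['position']; W=cloud(d)
    m=(abs(W[...,0]-p[0])<.03)&(abs(W[...,1]-p[1])<.06)&(W[...,2]>p[2]+.01)&(W[...,2]<p[2]+.1)
    print(np.round(p,4),np.round(s['tcp_rot'],3),round(s['finger_gap'],4)); ii=np.argwhere(m)
    for v in range(ii[:,0].max()-8,ii[:,0].max()+1):
        P=W[v][m[v]]; print(v,len(P),np.round(np.median(P,0),3).tolist(),ii[ii[:,0]==v][:,1].tolist()[::2])
E
python3 -c "
from h import *
tip()"
```

```text
[0.5458 0.06   0.0654] [-3.142e+00  2.000e-03 -2.000e-03] 0.0386
182 16 [0.544, 0.062, 0.116] [284, 286, 288, 290, 292, 294, 296, 298]
183 16 [0.543, 0.063, 0.114] [284, 286, 288, 290, 292, 294, 296, 298]
184 15 [0.545, 0.08, 0.115] [284, 286, 288, 290, 293, 295, 297, 299]
185 13 [0.545, 0.083, 0.113] [284, 286, 288, 290, 294, 296, 298]
186 8 [0.543, 0.089, 0.111] [284, 286, 288, 290]
187 8 [0.543, 0.088, 0.109] [284, 286, 288, 290]
188 8 [0.543, 0.09, 0.106] [284, 286, 288, 290]
189 7 [0.542, 0.084, 0.101] [285, 287, 289, 291]
190 4 [0.544, 0.086, 0.098] [287, 289]
```

Emit:
move_arm([
  [0.45,[-0.2,0.75,0],0],
  [0.45,[0,0,2.5],0],
  [0.45,[0,0,2.0],0],
  [0.45,[0,0,0],0],
  [0.45,[0,0,0],0],
])

```text
time: 12.3
position: [0.5411, 0.054, 0.0189]
tcp_rot: [-3.142, -0.004, 0.005]
wrist_force: [1.5, 1.3, 0.1]
finger_gap: 0.0384
finger_force: 0.0
```

Emit:
move_arm([
  [0.45,[0,0,1.2],0],
  [0.45,[0,0,1.0],0],
  [0.45,[0,0,0.6],0],
  [0.45,[0,0,0],0],
])

```text
time: 12.63
position: [0.5416, 0.0533, -0.0097]
tcp_rot: [-3.142, -0.002, 0.005]
wrist_force: [-0.3, 0.2, -0.6]
finger_gap: 0.0384
finger_force: 0.0
```

Emit:
move_arm([
  [0,[0,0,0],0],
  [0,[0,0,0],0],
  [0,[0,0,0],0],
  [0,[0,0,0],0],
  [0,[0,0,0],0],
])

```text
time: 13.05
position: [0.5431, 0.0532, -0.0078]
tcp_rot: [-3.142, -0.001, -0.001]
wrist_force: [-0.2, 0.8, -0.2]
finger_gap: 0.0244
finger_force: 60.9
```

Emit:
move_arm([
  [0,[0,0,-1.0],0],
  [0,[0,0,-2.0],0],
  [0,[0,0,-2.0],0],
  [0,[0,0,-2.0],0],
  [0,[0,0,0],0],
])

```text
time: 13.47
position: [0.5467, 0.0531, 0.0678]
tcp_rot: [3.141, 0.001, 0.015]
wrist_force: [-0.0, 0.1, 0.3]
finger_gap: 0.0241
finger_force: 61.0
```

```bash
python3 -c "
from h import *
s=readout.sense(); print(s['position'],s['tcp_rot'],s['finger_gap'],s['finger_force'],s['wrist_force'])
d=grab('side'); cv2.imwrite('pics/s4.png',cv2.resize(d['image'][140:260,220:380],None,fx=4,fy=4,interpolation=cv2.INTER_CUBIC));scene()"
```

```text
[0.54669133 0.0531129  0.06775535] [3.14127015e+00 1.33788859e-03 1.46340981e-02] 0.024145329586431483 60.970555543899536 [-0.00787531  0.0909081   0.34822407]
[398, 168, 13, 82, 644] [ 549.9 -346.1] [236.9  11.2] 87.68 z [0.041 0.066]
[302, 187, 59, 45, 1541] [ 552.3 -139.7] [172.4 125.8] 0.38 z [0.022 0.039]
[130, 190, 112, 45, 1178] [550.5 286. ] [326.2 126.5] 0.27 z [0.027 0.034]
[257, 223, 34, 9, 227] [502.  30.] [96.7 23.5] -0.99 z [0.02  0.039]
bar 254 [ 543.3 -155.9] [78.7 26.9] -89.21
```

View pics/s4.png

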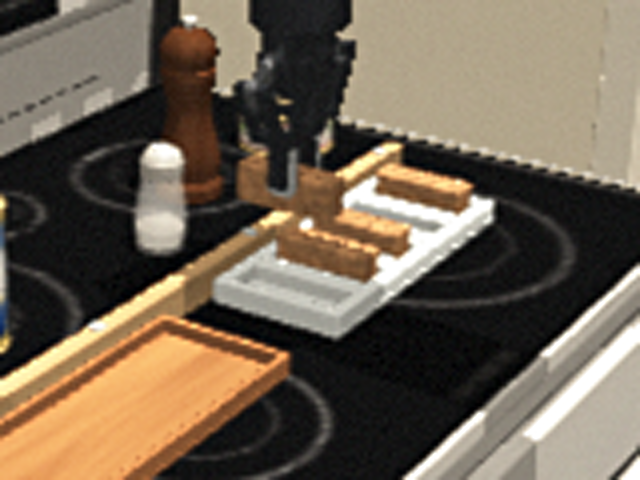

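The bar is held level, clear of the mould, at px (290,185). I'll carry it to the tray's far-left slot.

Emit:
move_arm([
  [0,[0,-3.0,0],0],
  [0,[0,-3.8,0],0],
  [0,[0,-3.8,0],0],
  [0,[0,-3.8,0],0],
  [0,[0,-3.8,0],0],
])

```text
time: 13.98
position: [0.5413, 0.2364, 0.0602]
tcp_rot: [3.141, 0.001, -0.004]
wrist_force: [0.3, -0.2, 0.1]
finger_gap: 0.025
finger_force: 37.6
```

Emit:
move_arm([
  [0,[0,-3.8,0],0],
  [0,[0,-3.8,0],0],
  [0,[0,-3.5,0],0],
  [0,[0,-1.3,0],0],
  [0,[0,0,0],0],
])

```text
time: 14.4
position: [0.5412, 0.3615, 0.0602]
tcp_rot: [3.141, 0.007, -0.004]
wrist_force: [-1.1, -0.9, -0.7]
finger_gap: 0.0246
finger_force: 64.8
```

```bash
python3 -c "
from h import *
s=readout.sense(); print(s['position'],s['tcp_rot'],s['finger_gap'],s['finger_force']);scene()"
```

```text
[0.54123522 0.36147356 0.0602483 ] [ 3.14094579  0.00698177 -0.00351454] 0.02455328983810009 64.76448655128479
[398, 168, 13, 82, 658] [ 549.9 -345.9] [236.9  10.9] 87.82 z [0.041 0.067]
[152, 187, 209, 48, 4177] [551.4  78.5] [607.7 126.3] 0.25 z [0.023 0.039]
bar 254 [ 543.3 -155.9] [78.7 26.3] -88.81
bar 251 [543.1   1.1] [78.5 26.3] 89.66
bar 249 [543.5 -51. ] [75.3 26.5] 88.95
bar 61 [567.8 786.3] [46.9 13.8] 64.61
```

Emit:
move_arm([
  [0,[0.2,0.2,2.0],0],
  [0,[0,0,2.0],0],
  [0,[0,0,1.0],0],
  [0,[0,0,0.5],0],
  [0,[0,0,0],0],
])

```text
time: 14.87
position: [0.5435, 0.3554, 0.0049]
tcp_rot: [3.14, -0.001, -0.006]
wrist_force: [-0.2, -0.2, -0.5]
finger_gap: 0.0245
finger_force: 64.8
```

Emit:
move_arm([
  [0,[0,0,0.4],0],
  [0,[0,0,0.4],0],
  [0,[0,0,0.3],0],
  [0,[0,0,0],0],
  [0,[0,0,0],0],
])

```text
time: 15.28
position: [0.5447, 0.3573, -0.0038]
tcp_rot: [-3.142, -0.001, -0.0]
wrist_force: [0.6, -1.7, -0.6]
finger_gap: 0.0246
finger_force: 64.8
```

Emit:
move_arm([
  [0,[0,0,0.2],0],
  [0,[0,0,0.1],0],
  [0,[0,0,0],0],
])

```text
time: 15.53
position: [0.5446, 0.3572, -0.0072]
tcp_rot: [3.141, 0.001, -0.0]
wrist_force: [0.3, -0.1, -1.1]
finger_gap: 0.0242
finger_force: 64.8
```

Emit:
move_arm([
  [0.45,[0,0,0],0],
  [0.45,[0,0,0],0],
  [0.45,[0,0,0],0],
  [0.45,[0,0,-2.0],0],
  [0.45,[0,0,-3.0],0],
])

```text
time: 15.95
position: [0.5417, 0.3557, 0.0393]
tcp_rot: [3.138, 0.001, -0.011]
wrist_force: [-0.1, -0.3, -0.1]
finger_gap: 0.0382
finger_force: 0.0
```

Emit:
move_arm([
  [0.45,[0,2.0,-1.5],0],
  [0.45,[0,3.8,0],0],
  [0.45,[0,3.8,0],0],
  [0.45,[0,3.8,0],0],
  [0.45,[0,3.8,0],0],
])

```text
time: 16.37
position: [0.5448, 0.1838, 0.0585]
tcp_rot: [-3.142, -0.003, -0.002]
wrist_force: [0.5, 0.3, 0.1]
finger_gap: 0.0385
finger_force: 0.0
```

Emit:
move_arm([
  [0.45,[0,3.8,0],0],
  [0.45,[0,3.8,0],0],
  [0.45,[0,3.8,0],0],
  [0.45,[0,3.8,0],0],
  [0.45,[0,3.0,0],0],
])

```text
time: 16.78
position: [0.5449, 0.0006, 0.0585]
tcp_rot: [3.141, -0.0, 0.001]
wrist_force: [0.1, -0.4, 0.0]
finger_gap: 0.0385
finger_force: 0.0
```

```bash
python3 -c "
from h import *
s=readout.sense(); print(s['position'],s['tcp_rot'],s['finger_gap']);d,W=scene();
z=W[...,2]; against()"
```

```text
[0.54490752 0.00064982 0.0584899 ] [ 3.14099287e+00 -3.08569636e-04  1.48226037e-03] 0.038547204420449344
[398, 168, 13, 82, 651] [ 549.2 -346.1] [235.4  11.7] 87.44 z [0.041 0.067]
[328, 187, 33, 44, 764] [ 552.5 -176.5] [125.8  94.4] 89.05 z [0.031 0.04 ]
[130, 189, 137, 46, 1515] [550.6 249.2] [398.8 126.4] 0.31 z [0.025 0.035]
[156, 201, 13, 28, 289] [544.  358.5] [78.7 35.5] -89.19 z [0.037 0.041]
[276, 220, 37, 12, 301] [504.4 -30.2] [105.7  32. ] -1.98 z [0.021 0.039]
bar 254 [ 543.4 -155.6] [78.7 26.2] -89.85
bar 243 [544.9 356. ] [75.9 24.8] -89.42
mould near edge x at ends [0.4899 0.491 ] y [-0.1779  0.0756]
tray near edge x at ends [0.4889 0.4875] y [0.1459 0.4024]
```

Bar 1 lies flat at (0.545, 0.356). Bar 2 is next.

Emit:
move_arm([
  [0.45,[0,0,2.0],0],
  [0.45,[0,0,2.0],0],
  [0.45,[0,0,1.3],0],
  [0.45,[0,0,0.8],0],
  [0.45,[0,0,0.6],0],
])

```text
time: 17.3
position: [0.5443, 0.0039, -0.0102]
tcp_rot: [-3.141, -0.002, 0.002]
wrist_force: [0.1, -0.5, 0.9]
finger_gap: 0.0386
finger_force: 0.0
```

Emit:
move_arm([
  [0.45,[0,0,0],0],
  [0,[0,0,0],0],
  [0,[0,0,0],0],
  [0,[0,0,0],0],
  [0,[0,0,0],0],
])

```text
time: 17.72
position: [0.5456, 0.0032, -0.0082]
tcp_rot: [3.141, 0.001, 0.002]
wrist_force: [0.4, 0.4, -1.4]
finger_gap: 0.0245
finger_force: 60.7
```

Emit:
move_arm([
  [0,[0,0,-1.0],0],
  [0,[0,0,-2.0],0],
  [0,[0,0,-2.0],0],
  [0,[0,0,-1.8],0],
  [0,[0,0,0],0],
])

```text
time: 18.13
position: [0.5485, 0.0027, 0.0644]
tcp_rot: [3.14, 0.001, 0.014]
wrist_force: [0.6, -0.4, 0.2]
finger_gap: 0.0245
finger_force: 60.8
```

Emit:
move_arm([
  [0,[0,-3.0,0],0],
  [0,[0,-3.8,0],0],
  [0,[0,-3.8,0],0],
  [0,[0,-3.8,0],0],
  [0,[0,-3.8,0],0],
])

```text
time: 18.55
position: [0.5442, 0.1867, 0.0585]
tcp_rot: [3.141, 0.0, -0.001]
wrist_force: [-0.1, 0.4, -1.4]
finger_gap: 0.025
finger_force: 60.8
```

Emit:
move_arm([
  [0,[0,-3.8,0],0],
  [0,[0,-3.8,0],0],
  [0,[0,-3.0,0],0],
  [0,[0,-0.9,0],0],
  [0,[0,0,0],0],
])

```text
time: 18.97
position: [0.544, 0.3021, 0.0584]
tcp_rot: [3.141, 0.006, -0.001]
wrist_force: [1.0, 0.0, -0.8]
finger_gap: 0.0245
finger_force: 60.8
```

```bash
python3 -c "
from h import *
s=readout.sense(); print(s['position'],s['tcp_rot'],s['finger_gap'],s['finger_force']);scene();against()"
```

```text
[0.5440282  0.3021071  0.05837884] [ 3.14147237e+00  6.41730520e-03 -9.71540671e-04] 0.02450449798445356 60.84931254386902
[398, 168, 13, 82, 653] [ 549.9 -345.6] [236.8  10.6] 88.07 z [0.041 0.067]
[181, 187, 180, 47, 3638] [553.   36.5] [523.4 129.1] 0.26 z [0.022 0.038]
bar 253 [ 543.3 -156. ] [78.7 27. ] -89.53
bar 247 [543.6 -50.6] [75.7 26.4] -89.84
mould near edge x at ends [0.4902 0.4904] y [-0.1785  0.0756]
tray near edge x at ends [0.4895 0.4875] y [0.146  0.2278]
```

Emit:
move_arm([
  [0,[0,0,2.0],0],
  [0,[0,0,2.0],0],
  [0,[0,0,1.2],0],
  [0,[0,0,0.5],0],
  [0,[0,0,0.4],0],
])

```text
time: 19.48
position: [0.5443, 0.2988, -0.0031]
tcp_rot: [3.141, -0.001, -0.003]
wrist_force: [-0.3, 0.6, -0.8]
finger_gap: 0.0246
finger_force: 60.8
```

Emit:
move_arm([
  [0,[0,0,0.2],0],
  [0,[0,0,0.2],0],
  [0,[0,0,0.1],0],
  [0,[0,0,0],0],
])

```text
time: 19.82
position: [0.5452, 0.3004, -0.0064]
tcp_rot: [-3.141, -0.001, -0.002]
wrist_force: [-0.8, -0.7, 0.3]
finger_gap: 0.0242
finger_force: 60.8
```

Emit:
move_arm([
  [0,[0,0,0.1],0],
  [0.45,[0,0,0],0],
  [0.45,[0,0,0],0],
  [0.45,[0,0,0],0],
  [0.45,[0,0,-2.0],0],
])

```text
time: 20.23
position: [0.5414, 0.2988, 0.008]
tcp_rot: [3.139, 0.001, -0.012]
wrist_force: [-1.0, -0.2, 0.6]
finger_gap: 0.0384
finger_force: 0.0
```

Emit:
move_arm([
  [0.45,[0,0,-3.0],0],
  [0.45,[0,2.0,-1.7],0],
  [0.45,[0,3.8,0],0],
  [0.45,[0,3.8,0],0],
  [0.45,[0,3.8,0],0],
])

```text
time: 20.65
position: [0.5452, 0.1653, 0.0601]
tcp_rot: [-3.141, -0.004, -0.003]
wrist_force: [0.1, 0.3, 0.3]
finger_gap: 0.0383
finger_force: 0.0
```

Emit:
move_arm([
  [0.45,[0,3.8,0],0],
  [0.45,[0,3.8,0],0],
  [0.45,[0,3.8,0],0],
  [0.45,[0,3.8,0],0],
  [0.45,[0,3.8,0],0],
])

```text
time: 21.07
position: [0.5449, -0.0256, 0.0595]
tcp_rot: [3.141, 0.002, 0.001]
wrist_force: [-0.6, 0.6, 0.0]
finger_gap: 0.0386
finger_force: 0.0
```

Emit:
move_arm([
  [0.45,[0,2.5,0],0],
  [0.45,[0,0.4,0],0],
  [0.45,[0,0,0],0],
])

```text
time: 21.32
position: [0.5452, -0.0542, 0.0593]
tcp_rot: [-3.142, 0.003, -0.001]
wrist_force: [0.1, -0.3, 0.8]
finger_gap: 0.0383
finger_force: 0.0
```

```bash
python3 -c "
from h import *
s=readout.sense(); print(s['position'],s['tcp_rot'],s['finger_gap']);scene();against()"
```

```text
[ 0.54517396 -0.05420735  0.05933604] [-3.14153345e+00  3.43482180e-03 -8.98004671e-04] 0.038264858792955984
[398, 168, 13, 82, 662] [ 549.8 -345.8] [236.4  10.7] 87.77 z [0.041 0.068]
[129, 188, 165, 47, 2114] [550.7 209.7] [478.2 126.2] 0.25 z [0.022 0.034]
[157, 201, 12, 28, 283] [544.6 355.5] [78.2 26.7] -87.52 z [0.037 0.041]
[176, 201, 12, 29, 301] [541.4 298.9] [80.8 29. ] 89.83 z [0.037 0.041]
[302, 220, 35, 12, 216] [ 505.2 -102.2] [99.  31.4] 0.78 z [0.02  0.036]
bar 242 [545. 356.] [76.3 24.3] -89.06
bar 264 [542.6 299.9] [78.4 26.4] -89.83
mould near edge x at ends [0.4898 0.4908] y [-0.012   0.0756]
tray near edge x at ends [0.4896 0.4878] y [0.1457 0.4032]
```

Emit:
move_arm([
  [0.45,[0,-0.1,2.0],0],
  [0.45,[0,0,2.0],0],
  [0.45,[0,0,1.4],0],
  [0.45,[0,0,0.8],0],
  [0.45,[0,0,0.6],0],
])

```text
time: 21.83
position: [0.5443, -0.0503, -0.0102]
tcp_rot: [-3.141, -0.004, 0.003]
wrist_force: [-0.2, 0.9, -0.7]
finger_gap: 0.0382
finger_force: 0.0
```

Emit:
move_arm([
  [0.45,[0,0,0],0],
  [0,[0,0,0],0],
  [0,[0,0,0],0],
  [0,[0,0,0],0],
  [0,[0,0,0],0],
])

```text
time: 22.25
position: [0.5456, -0.0519, -0.0082]
tcp_rot: [3.141, 0.001, 0.002]
wrist_force: [0.2, -0.2, 1.1]
finger_gap: 0.0244
finger_force: 61.6
```

Emit:
move_arm([
  [0,[0,0,-1.0],0],
  [0,[0,0,-2.0],0],
  [0,[0,0,-2.0],0],
  [0,[0,0,-1.8],0],
  [0,[0,0,0],0],
])

```text
time: 22.67
position: [0.5485, -0.0527, 0.0644]
tcp_rot: [3.14, 0.001, 0.014]
wrist_force: [0.7, -0.5, 0.7]
finger_gap: 0.0246
finger_force: 61.5
```

Carry to y = 0.244 (dy 0.296).

Emit:
move_arm([
  [0,[0,-3.0,0],0],
  [0,[0,-3.8,0],0],
  [0,[0,-3.8,0],0],
  [0,[0,-3.8,0],0],
  [0,[0,-3.8,0],0],
])

```text
time: 23.08
position: [0.5442, 0.1316, 0.0585]
tcp_rot: [3.142, 0.0, -0.001]
wrist_force: [0.3, -0.6, -0.5]
finger_gap: 0.0246
finger_force: 61.5
```

Emit:
move_arm([
  [0,[0,-3.8,0],0],
  [0,[0,-3.8,0],0],
  [0,[0,-3.0,0],0],
  [0,[0,-0.7,0],0],
  [0,[0,0,0],0],
])

```text
time: 23.5
position: [0.5441, 0.2449, 0.0584]
tcp_rot: [3.141, 0.006, -0.001]
wrist_force: [-0.3, -0.2, -0.9]
finger_gap: 0.0245
finger_force: 61.5
```

```bash
python3 -c "
from h import *
s=readout.sense(); print(s['position'],s['tcp_rot'],s['finger_gap'],s['finger_force']);scene();against()"
```

```text
[0.54410066 0.24494246 0.05838329] [ 3.14144215e+00  6.34912522e-03 -1.15097764e-03] 0.024476694607852355 61.46777629852295
[398, 168, 13, 82, 648] [ 549.2 -346. ] [235.4  11.9] 87.64 z [0.041 0.067]
[208, 187, 153, 46, 3100] [551.8  -3.1] [444.8 126.3] 0.2 z [0.021 0.037]
bar 254 [ 543.4 -155.8] [79.4 26.8] -87.66
mould near edge x at ends [0.4903 0.4903] y [-0.1785  0.0757]
tray near edge x at ends [0.4895 0.4891] y [0.146 0.404]
```

Emit:
move_arm([
  [0,[0,0,2.0],0],
  [0,[0,0,2.0],0],
  [0,[0,0,1.2],0],
  [0,[0,0,0.5],0],
  [0,[0,0,0.4],0],
])

```text
time: 24.02
position: [0.5443, 0.2419, -0.0031]
tcp_rot: [3.141, -0.001, -0.003]
wrist_force: [-0.4, 0.3, -0.8]
finger_gap: 0.0245
finger_force: 61.5
```

Emit:
move_arm([
  [0,[0,0,0.2],0],
  [0,[0,0,0.2],0],
  [0,[0,0,0.1],0],
  [0,[0,0,0.1],0],
  [0,[0,0,0],0],
])

```text
time: 24.43
position: [0.5451, 0.2433, -0.0076]
tcp_rot: [-3.141, -0.001, -0.001]
wrist_force: [0.4, -0.1, -0.9]
finger_gap: 0.0244
finger_force: 61.5
```

Emit:
move_arm([
  [0.45,[0,0,0],0],
  [0.45,[0,0,0],0],
  [0.45,[0,0,0],0],
  [0.45,[0,0,-2.0],0],
  [0.45,[0,0,-3.0],0],
])

```text
time: 24.85
position: [0.5416, 0.2422, 0.0387]
tcp_rot: [3.139, 0.001, -0.012]
wrist_force: [0.4, 0.2, -0.4]
finger_gap: 0.0388
finger_force: 0.0
```

Emit:
move_arm([
  [0.45,[0,2.0,-1.7],0],
  [0.45,[0,3.8,0],0],
  [0.45,[0,3.8,0],0],
  [0.45,[0,3.8,0],0],
  [0.45,[0,3.8,0],0],
])

```text
time: 25.27
position: [0.5449, 0.0698, 0.0596]
tcp_rot: [3.142, 0.003, 0.002]
wrist_force: [0.7, 0.1, -0.0]
finger_gap: 0.0386
finger_force: 0.0
```

Emit:
move_arm([
  [0.45,[0,3.8,0],0],
  [0.45,[0,3.8,0],0],
  [0.45,[0,3.8,0],0],
  [0.45,[0,3.8,0],0],
  [0.45,[0,3.8,0],0],
])

```text
time: 25.68
position: [0.5449, -0.1207, 0.0594]
tcp_rot: [3.141, 0.001, 0.001]
wrist_force: [1.2, 0.9, 0.5]
finger_gap: 0.0384
finger_force: 0.0
```

Emit:
move_arm([
  [0.45,[0,3.0,0],0],
  [0.45,[0,0.4,0],0],
  [0.45,[0,0,0],0],
])

```text
time: 25.93
position: [0.5452, -0.1545, 0.0593]
tcp_rot: [3.141, -0.004, 0.001]
wrist_force: [0.3, 0.7, -0.1]
finger_gap: 0.0381
finger_force: 0.0
```

```bash
python3 -c "
from h import *
s=readout.sense(); print(s['position'],s['tcp_rot'],s['finger_gap']);scene();against()"
```

```text
[ 0.54516269 -0.1545407   0.05933157] [ 3.14149531e+00 -3.81371627e-03  7.96947652e-04] 0.038113791782186414
[398, 168, 10, 25, 186] [ 631.  -346.4] [74.  4.] 89.96 z [0.044 0.067]
[130, 187, 212, 48, 3361] [552.6 139.5] [619.6 129.3] 0.26 z [0.021 0.035]
[156, 201, 12, 28, 282] [544.5 359.5] [79.  33.7] -89.31 z [0.037 0.041]
[175, 201, 12, 29, 302] [542.4 303. ] [82.1 33.7] -89.56 z [0.037 0.041]
[195, 201, 12, 27, 274] [543.1 244.5] [75.7 32.6] 89.73 z [0.037 0.042]
[400, 207, 11, 43, 261] [ 491.1 -345. ] [119.   10.3] 83.76 z [0.047 0.067]
bar 242 [545. 355.] [75.9 25.3] -89.92
bar 270 [542.7 299.6] [78.7 27. ] -89.73
bar 244 [543.1 242. ] [75.8 25.8] 89.88
mould near edge x at ends [0.4895 0.4905] y [-0.0178  0.0377]
tray near edge x at ends [0.4891 0.488 ] y [0.1459 0.4043]
```

Emit:
move_arm([
  [0.45,[0,0.25,2.0],0],
  [0.45,[0,0,2.0],0],
  [0.45,[0,0,1.4],0],
  [0.45,[0,0,0.8],0],
  [0.45,[0,0,0.6],0],
])

```text
time: 26.45
position: [0.5445, -0.1535, -0.0102]
tcp_rot: [-3.141, -0.004, 0.003]
wrist_force: [-0.6, 1.3, 0.5]
finger_gap: 0.0382
finger_force: 0.0
```

Emit:
move_arm([
  [0.45,[0,0,0],0],
  [0,[0,0,0],0],
  [0,[0,0,0],0],
  [0,[0,0,0],0],
  [0,[0,0,0],0],
])

```text
time: 26.87
position: [0.5457, -0.1556, -0.0082]
tcp_rot: [3.141, 0.001, 0.002]
wrist_force: [0.8, -0.3, 1.5]
finger_gap: 0.0245
finger_force: 61.8
```

Emit:
move_arm([
  [0,[0,0,-1.0],0],
  [0,[0,0,-2.0],0],
  [0,[0,0,-2.0],0],
  [0,[0,0,-1.8],0],
  [0,[0,0,0],0],
])

```text
time: 27.28
position: [0.5484, -0.1568, 0.0645]
tcp_rot: [3.138, 0.001, 0.013]
wrist_force: [-0.4, -0.3, 0.2]
finger_gap: 0.0245
finger_force: 61.4
```

Emit:
move_arm([
  [0,[0,-3.0,0],0],
  [0,[0,-3.8,0],0],
  [0,[0,-3.8,0],0],
  [0,[0,-3.8,0],0],
  [0,[0,-3.8,0],0],
])

```text
time: 27.7
position: [0.5443, 0.0282, 0.0585]
tcp_rot: [-3.141, 0.0, 0.001]
wrist_force: [1.7, 0.2, -0.2]
finger_gap: 0.0243
finger_force: 61.4
```

Emit:
move_arm([
  [0,[0,-3.8,0],0],
  [0,[0,-3.8,0],0],
  [0,[0,-3.8,0],0],
  [0,[0,-3.8,0],0],
  [0,[0,-0.9,0],0],
])

```text
time: 28.12
position: [0.5439, 0.1922, 0.0586]
tcp_rot: [-3.14, -0.008, 0.001]
wrist_force: [0.0, 0.1, -0.7]
finger_gap: 0.0247
finger_force: 61.4
```

Emit:
move_arm([
  [0,[0,0,0],0],
  [0,[0,0,0],0],
])

```text
time: 28.28
position: [0.5444, 0.1875, 0.0584]
tcp_rot: [3.141, 0.003, -0.001]
wrist_force: [0.0, -0.6, -0.4]
finger_gap: 0.0243
finger_force: 61.4
```

```bash
python3 -c "
from h import *
s=readout.sense(); print(s['position'],s['tcp_rot'],s['finger_gap'],s['finger_force']);scene();against()"
```

```text
[0.54435942 0.18746162 0.0583911 ] [ 3.14066689e+00  3.10734996e-03 -1.43842606e-03] 0.02429373420960791 61.41040563583374
[398, 168, 13, 82, 649] [ 549.6 -346.2] [236.2  11.3] 87.69 z [0.042 0.067]
[236, 187, 125, 45, 2524] [551.8 -44.4] [363.8 126.4] 0.37 z [0.021 0.034]
[130, 191, 50, 44, 765] [550.3 378.4] [133.7 131.5] 4.04 z [0.031 0.04 ]
bar 243 [544.7 355.4] [75.8 25.3] -88.74
mould near edge x at ends [0.4901 0.4903] y [-0.1783  0.0756]
tray near edge x at ends [0.4868 0.4891] y [0.3395 0.404 ]
```

Emit:
move_arm([
  [0,[0,0,2.0],0],
  [0,[0,0,2.0],0],
  [0,[0,0,1.2],0],
  [0,[0,0,0.5],0],
  [0,[0,0,0.4],0],
])

```text
time: 28.8
position: [0.5443, 0.1866, -0.003]
tcp_rot: [3.141, -0.001, -0.003]
wrist_force: [-0.8, -0.2, -0.5]
finger_gap: 0.0243
finger_force: 61.4
```

Emit:
move_arm([
  [0,[0,0,0.2],0],
  [0,[0,0,0.2],0],
  [0,[0,0,0.1],0],
  [0,[0,0,0.1],0],
  [0,[0,0,0],0],
])

```text
time: 29.22
position: [0.5452, 0.1878, -0.0076]
tcp_rot: [-3.141, -0.002, -0.001]
wrist_force: [-0.8, -0.1, 0.2]
finger_gap: 0.0245
finger_force: 61.4
```

Emit:
move_arm([
  [0.45,[0,0,0],0],
  [0.45,[0,0,0],0],
  [0.45,[0,0,0],0],
  [0.45,[0,0,-2.0],0],
  [0.45,[0,0,-3.0],0],
])

```text
time: 29.63
position: [0.5416, 0.187, 0.0389]
tcp_rot: [3.14, 0.001, -0.012]
wrist_force: [0.3, 0.7, -0.3]
finger_gap: 0.0387
finger_force: 0.0
```

Emit:
move_arm([
  [0.45,[0,0,-3.0],0],
  [0.45,[-3.0,1.0,-2.0],0],
  [0.45,[-3.0,2.0,0],0],
  [0.45,[-3.0,2.0,0],0],
  [0.45,[-3.0,2.0,0],0],
])

```text
time: 30.05
position: [0.4241, 0.1172, 0.0926]
tcp_rot: [3.142, 0.003, 0.002]
wrist_force: [-0.0, -0.5, 0.8]
finger_gap: 0.0386
finger_force: 0.0
```

```bash
python3 -c "
from h import *
s=readout.sense(); print(s['position'],s['wrist_force'],s['finger_gap']);d,W=scene();against()
e=grab('side')['image']
cv2.imwrite('pics/end.png',np.vstack([cv2.resize(d['image'][150:290,120:400],(560,280)),cv2.resize(e[140:300,150:430],(560,320))]))"
```

```text
[0.42405461 0.1171744  0.09263925] [-0.04377632 -0.53178389  0.76361344] 0.03859902436857086
[398, 168, 13, 82, 651] [ 549.  -345.6] [235.   10.6] 87.73 z [0.041 0.067]
[130, 187, 231, 48, 3680] [551.2 111.8] [674.4 126.3] 0.23 z [0.021 0.034]
[214, 200, 12, 28, 280] [543.8 187.3] [80.2 30.9] -86.27 z [0.037 0.041]
[156, 201, 12, 28, 285] [544.2 358.8] [78.1 33.5] -87.32 z [0.037 0.041]
[175, 201, 12, 28, 298] [542.7 302.4] [78.4 33.8] 88.97 z [0.037 0.041]
[195, 201, 11, 27, 268] [542.9 245.2] [75.6 31.5] 89.91 z [0.037 0.042]
bar 249 [543.6 187.9] [78.6 23.9] 89.42
bar 245 [545.  355.1] [75.8 25.6] -89.92
bar 270 [542.7 299.6] [78.5 27. ] 89.95
bar 241 [543.  242.7] [75.6 24.1] 89.64
mould near edge x at ends [0.4902 0.4902] y [-0.1783  0.0756]
tray near edge x at ends [0.49   0.4877] y [0.1458 0.4029]
```

View pics/end.png

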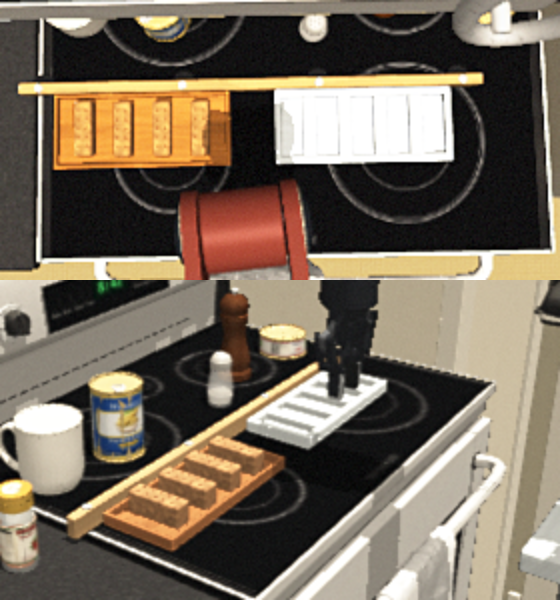

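Four bars lie apart in the tray, at px (83–200, 100–155) in the top half of the picture. The mould is empty, and both mould and tray are square to the rail.

```bash
python3 -c "
from station import ticket; print(ticket.hand_in())"
```

```text
the job is handed in; nothing more can be done
None
```

The job is handed in: all four shortbread bars lie flat and apart in the tray, mould and tray measured flush against the rail at the last look, and I never touched the salt shaker, pepper mill or tin; the hand-in gave no verdict.

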